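# Select the green channel and take the reading

### The job

Flick the ribbed thumbwheel on the selector box with a fingertip, pushing its top towards the row of coloured posts click by click, until the green facet has clicked into place on top at the white index lines, without running past green. Then press the green key on the orange cell tester fully down to take the reading, and let it come up again. Do not press the key on any other channel, and leave the loose things on the bench where they lie.

Things in the scene. Friction and masses are not known exactly. Their poses are not given: they have to be found in the camera images.
- selector: grey channel selector box, 164 mm (its x, front to back) x 180 mm (its y), 62 mm high to its aluminium top panel, fixed to the bench; origin under its centre, x axis from its front to its back. A row of eight coloured binding posts, 81 mm high, stands along the back at x = +60 mm; a ribbed thumbwheel stands out of a slot in the top panel
- wheel_axis (a point): centre of the thumbwheel, on its axis, 45 mm above the bench; fixed to the selector, axes parallel to the selector's. The wheel turns about this y. It is 24 mm wide: a drum of 31 mm radius with eight grey ribs, 5 mm thick, rounded tips at 40 mm radius (85 mm above the bench when upright), a coloured facet between each two ribs
- index_mark (a point): the point above the wheel's axis where the facet in use faces straight up, 76 mm above the bench (fixed to the selector). At a click two ribs lean 22.5 degrees either side of it, tips 15 mm in front of and behind it, 82 mm above the bench. White index lines on the slot's black cheeks, 70 mm high, 16 to 23 mm to either side of the wheel's middle, point at it
- channel_wheel (a joint): wheel angle, rad, grows when the wheel's top moves towards the posts (selector's +x). Eight clicks 0.785 apart; facet on top: brown at 0, red 0.785, orange 1.571, yellow 2.356, green 3.142, blue 3.927, violet 4.712, white 5.498; starts at brown, red or orange. About 3 N at a rib's tip moves it; pushed past half a click it runs on to the next click by itself, let go earlier it falls back
- tester: hand-held cell tester in an orange holster lying face up, 200 mm (its x) x 96 mm (its y), black face 40 mm above the bench, fixed; origin under its centre; the screen lies towards its +x, the round green reading key at x = -30 mm
- read_key_top (a point): centre of the top of the tester's round green reading key, 22 mm across, 61 mm above the bench when up; it stands 9 mm out of a grey collar 38 mm across
- read_key (a joint): travel of the reading key, m: 0 up, 0.005 fully down; a spring pushes it back, 4 N hold it fully down; it counts as pressed beyond 0.0035
- tape_roll: loose roll of amber tape, ring 72 mm across, 19 mm high, lying flat; origin under its centre
- torque_driver: loose screwdriver lying on the bench along its own x, handle to -x
- spanner: loose steel spanner lying on the bench along its own x
- terminal_block: loose aluminium terminal block 45 x 30 x 14 mm with a steel bolt on top, 28 mm high in all; origin under its centre
- washer_jar: loose clear jar 48 mm across, 58 mm high; origin under its centre
- spare_cell: loose silver pouch cell 120 x 70 x 7 mm with two metal tabs reaching 94 mm to its +x; origin under the middle of the pouch

How it is judged:
By the outcome, as a careful person would: the job done as asked, in the order asked, and still so for the second after the job is handed in, with the robot touching nothing.
It also fails if it takes over 54 s, if anything falls off the work surface, if the arm or the gripper's body presses on something with over 40 N, if the wrist force passes 120 N, or if a joint passes its speed limit or range.

### The arm

A 6-joint arm with a two-finger parallel gripper is mounted at the origin on the work surface. World frame = base frame: x ahead of the robot, y to its left, z up, the work surface at z = 0. Lengths are in m, angles in rad, forces in N, time in s.
With the tool pointing down it reaches from about 0.3 to 0.85 m from the base axis. Payload 4.2 kg.
Tool frame: the origin (TCP) lies at the very end of the fingers, on their centre line; the grasp point (between the pads) lies 19 mm behind it (ctrl.grasp_offset is the distance from the TCP to the grasp point, in m); z points along the fingers, y is the line along which they close (so a half turn about z gives the same grasp; the last joint's range is limited). The gripper opens to 91 mm and grips with 3 to 60 N. Pads are 32 mm wide; open, the fingers measure 118 mm over their backs; the gripper's body (76 mm by 178 mm) begins 60 mm behind the grasp point.
Start: joints at [1.306, 0.32, 1.565, -0, 1.257, -0.02], TCP at [0.139, 0.558, 0.214] pointing down, gripper open.
Joint ranges: [-3.11, 3.11], [-0.84, 2.01], [0.21, 2.61], [-1.34, 4.49], [0.05, 2.63], [-2.56, 2.56]. Speed limits (rad/s): [2.57, 2.57, 3.14, 3.14, 3.14, 3.14].

### API

Orientations are given as a rotation vector (axis times angle).
In Python, from station import ctrl, snapshot, get_calibration gives the robot as it stands.
- The arm moves only by the tool send_rows, never from a script. Its argument "steps" is a list that holds one entry, the list of rows, each a list of 7 numbers: the turn, a rotation vector about the world's x, y, z in rad, then the shift along the world's x, y, z in m, then the closure, from -1 (fully open) to 1 (shut), so that 0 is half open. In form: [[[rx, ry, rz, tx, ty, tz, fingers], ...]]. A call has 1 to 12 rows; each row is the pose to reach, as a shift and turn from the pose commanded when the call began; what a row does not reach only later rows make up. A row lasts 1/12 s, in which the tool goes at most 41.7 mm and 7.16 degrees, less where a joint would pass 70% of its speed; a pose out of reach is approached as far as the arm can. A call with a gripper value outside its range is refused whole. The fingers move at their own pace and stop on an object; "newtons" is the grip in N (left out, the last holds). Time passes only in rows, so rows that repeat a pose let the fingers close. It gives the time, the measured TCP pose, the force, the opening and the grip force at its end, in the units of the state.
- ctrl.state(): the state, without advancing time (a new reading comes with each control period).
- snapshot(name): name is "scene" or "top" or "wrist"; returns the picture (400x640x3 uint8, red, green, blue); there is no depth.
- get_calibration(name): a dict with "mtx" (3x3 intrinsics, pixels), "origin" and "attitude" of the camera in the world. Camera axes: x right, y down, z forward; pixel columns grow to the right and rows downward; lengths in m; the calibration is good to about 2 mm. A picture is of the moment at which its call begins: read the wrist's pose just before it. get_calibration takes no time and is no camera call; for the wrist camera it gives the pose at the moment of the call.
- ctrl.finish_job(): hands the job in; it is judged then, once.
The state is a dict: "t": time; "joint_positions": joint angles; "qvel": joint speeds; "effort": joint torques, N m; "position": TCP position; "eef_rot": TCP orientation; "ft_force": force on the tool from outside, world axes, zero at the start; "ft_torque": the same for the moment, N m; "gripper_width": opening from 0.0 (shut) to 1.0 (fully open); "finger_force": force on a finger pad.
Only numpy, scipy, OpenCV 4.12 (cv2) and the standard library are available. Lean on these libraries where they do the work, as an engineer would, in place of code of your own. Each camera call takes 0.05 s, during which the arm holds its last target. There are 200 camera calls.

## Working session

There is one attempt and no reset: what is moved stays moved. The work goes in short steps, Python scripts to look and compute and a tool call to move; the robot and the scene stay as the last step left them, time stands still between calls to the robot, and variables do not carry over. Pictures are saved under pics/ and viewed, at most 10 in all, crops included, and the job is handed in when it is done.

Besides the shell and the picture viewer there is one more tool, called as name([rows], argument=value, ...), one row to a line, values as JSON. send_rows: Moves the arm, as the interface text tells. Its arguments: {"type":"object","properties":{"steps":{"type":"array","items":{"type":"array","items":{"type":"array","items":{"type":"number"}}}},"newtons":{"type":"number"}},"required":["steps"]}

```bash
mkdir -p pics; python3 - <<'E'
from station import ctrl, snapshot, get_calibration
import cv2
for n in ("scene","top"):
    cv2.imwrite(f"pics/{n}0.png",snapshot(n)[:,:,::-1]); c=get_calibration(n); print(n,c)
print(ctrl.state())
E
```

```text
scene {'mtx': array([[376.72253941,   0.        , 322.55605288],
       [  0.        , 376.72253941, 206.00088123],
       [  0.        ,   0.        ,   1.        ]]), 'origin': array([0.86687212, 0.71694331, 0.85110433]), 'attitude': array([-0.63589738, -2.64701713,  1.13595567])}
top {'mtx': array([[475.8994979 ,   0.        , 326.08758417],
       [  0.        , 475.8994979 , 200.27471341],
       [  0.        ,   0.        ,   1.        ]]), 'origin': array([ 0.31099131, -0.01933712,  1.25583484]), 'attitude': array([-2.11670691,  2.16663455, -0.15002026])}
{'t': 0.1, 'joint_positions': array([ 1.30596668e+00,  3.20238791e-01,  1.56548807e+00,  8.58882695e-06,
        1.25741183e+00, -1.99889340e-02]), 'qvel': array([-1.62271006e-03, -6.16381634e-04, -3.62269301e-03, -8.97770998e-04,
       -1.05042614e-04, -8.63510574e-05]), 'effort': array([ 5.24346433e-04, -4.13332772e+01, -2.32509255e+01,  7.30965030e-02,
        4.21612593e-02, -5.40652297e-05]), 'position': array([0.1392605 , 0.55744444, 0.21322491]), 'eef_rot': array([-3.83611225e-01, -3.11785369e+00,  2.40193068e-03]), 'ft_force': array([ 0.44291234, -0.24946631, -0.18123295]), 'ft_torque': array([-0.00108357,  0.03018656, -0.01749494]), 'finger_force': 0.0, 'gripper_width': 1.000700385776395}
```

View pics/scene0.png

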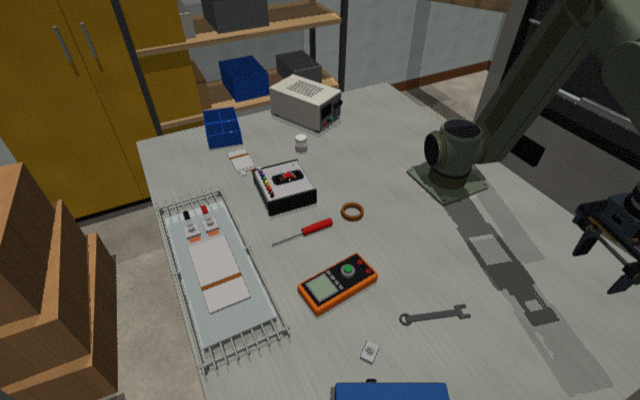

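View pics/top0.png

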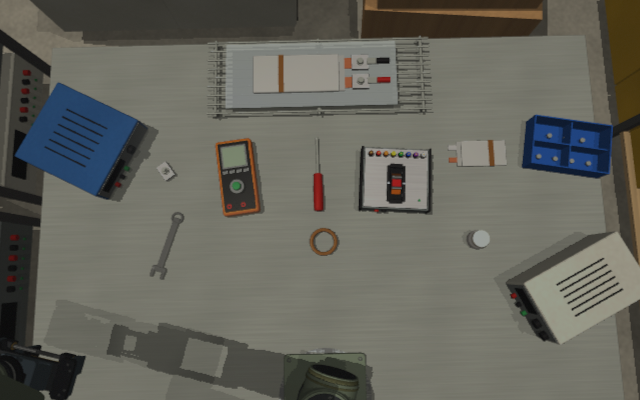

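The top view shows the selector at about (396,180) with its posts at the top of the image (world +x), the tester at (238,177) with its key at (237,186), and clear space around both. The facet on top looks red. I'll zoom in on both.

```bash
cat > h.py <<'E'
import numpy as np, cv2
from scipy.spatial.transform import Rotation as R
from station import ctrl, snapshot, get_calibration
def ray(n,u,v,z,c=None):
    c=c or get_calibration(n); d=R.from_rotvec(c['attitude']).apply(np.linalg.inv(c['mtx'])@[u,v,1]); o=c['origin']
    return o+d*(z-o[2])/d[2]
E
python3 - <<'E'
import cv2, numpy as np
t=cv2.imread("pics/top0.png"); s=cv2.imread("pics/scene0.png")
z=lambda im,x,y,w,h:cv2.resize(im[y:y+h,x:x+w],(400,400 if h==w else 300),interpolation=cv2.INTER_CUBIC)
a=z(t,355,140,80,80); b=z(t,200,137,80,80)
cv2.imwrite("pics/z.png",np.hstack([a,b]))
E
```

```text
(no output)
```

View pics/z.png

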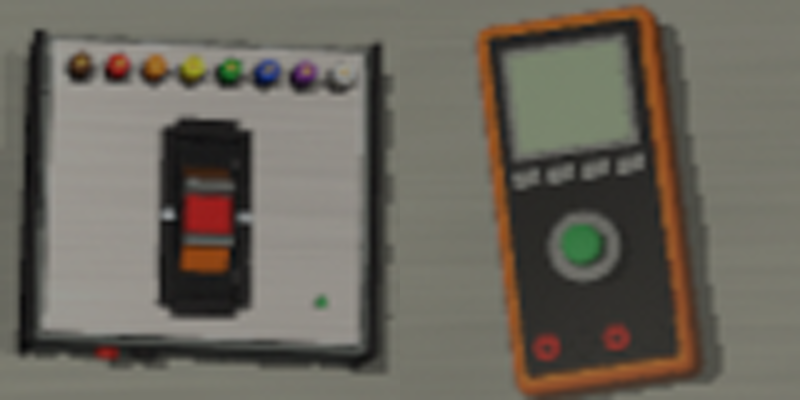

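Red is on top, so three clicks are needed. The index lines are at (388.6,183) and (404.2,183.4), and the end posts at (371,153.2) and (423.2,154.6).

```bash
python3 - <<'E'
from h import *
a,b=ray("top",388.6,183,.070),ray("top",404.2,183.4,.070)
p,q=ray("top",371,153.2,.081),ray("top",423.2,154.6,.081)
k=ray("top",236.4,185.6,.061); i=(a+b)/2
print("index",i,a-b,"posts",p,q,"key",k)
d=p-q; yaw=np.degrees(np.arctan2(-d[0],d[1])); print("yaw",yaw)
# red facet top, z .076
print("red",ray("top",355+208/5,140+215/5,.076))
print("posts mid to index", (p+q)/2-i)
s=ctrl.state(); M=R.from_rotvec(s['eef_rot']).as_matrix(); print("tool y yaw",np.degrees(np.arctan2(M[1,1],M[0,1])))
# scene-view check: project
c=get_calibration("scene")
for P in (i,k):
    v=c['mtx']@R.from_rotvec(c['attitude']).inv().apply(P-c['origin']); print(v[:2]/v[2])
E
```

```text
index [ 0.52598407 -0.19165332  0.07      ] [0.00198429 0.03934621 0.        ] posts [ 0.60263967 -0.12929858  0.081     ] [ 0.59573541 -0.26092349  0.081     ] key [0.53130314 0.21531298 0.061     ]
yaw -3.0026424173427775
red [ 0.52539493 -0.19131066  0.076     ]
posts mid to index [ 0.07320346 -0.00345772  0.011     ]
tool y yaw 75.97150989305949
[286.95925433 176.57538916]
[347.28118469 268.14836597]
```

send_rows([
  [[0, 0, -1.379, 0.26, -0.4, 0, -1], [0, 0, -1.379, 0.26, -0.4, 0, -1], [0, 0, -1.379, 0.26, -0.4, 0, -1], [0, 0, -1.379, 0.26, -0.4, 0, -1], [0, 0, -1.379, 0.26, -0.4, 0, -1], [0, 0, -1.379, 0.26, -0.4, 0, -1], [0, 0, -1.379, 0.26, -0.4, 0, -1], [0, 0, -1.379, 0.26, -0.4, 0, -1], [0, 0, -1.379, 0.26, -0.4, 0, -1], [0, 0, -1.379, 0.26, -0.4, 0, -1], [0, 0, -1.379, 0.26, -0.4, 0, -1], [0, 0, -1.379, 0.26, -0.4, 0, -1]],
])

```text
t: 1.1
position: [0.401, 0.1543, 0.2139]
eef_rot: [2.286, 2.152, -0.001]
ft_force: [-0.3, 0.9, -0.6]
gripper_width: 1.001
finger_force: 0.0
```

send_rows([
  [[0, 0, 0, 0.042, -0.344, -0.064, -1], [0, 0, 0, 0.042, -0.344, -0.064, -1], [0, 0, 0, 0.042, -0.344, -0.064, -1], [0, 0, 0, 0.042, -0.344, -0.064, -1], [0, 0, 0, 0.042, -0.344, -0.064, -1], [0, 0, 0, 0.042, -0.344, -0.064, -1], [0, 0, 0, 0.042, -0.344, -0.064, -1], [0, 0, 0, 0.042, -0.344, -0.064, -1], [0, 0, 0, 0.042, -0.344, -0.094, -1], [0, 0, 0, 0.042, -0.344, -0.094, -1], [0, 0, 0, 0.042, -0.344, -0.094, -1], [0, 0, 0, 0.042, -0.344, -0.094, -1]],
])

```text
t: 2.1
position: [0.4413, -0.1856, 0.1202]
eef_rot: [-2.279, -2.161, -0.0]
ft_force: [-0.1, 0.2, -0.1]
gripper_width: 0.999
finger_force: 0.0
```

```bash
python3 - <<'E'
from h import *
s=ctrl.state(); print(s['position'],s['eef_rot'],s['joint_positions'],s['ft_force'])
c=get_calibration("wrist"); w=snapshot("wrist")
t=snapshot("top"); print(c['origin'])
z=cv2.resize(t[110:235,320:460],(560,500),interpolation=cv2.INTER_CUBIC)
cv2.imwrite("pics/w1.png",w[:,:,::-1]); cv2.imwrite("pics/t1.png",z[:,:,::-1])
E
```

```text
[ 0.44125753 -0.18555542  0.12019932] [-2.27912659e+00 -2.16122607e+00 -3.95930769e-04] [-4.22437565e-01  2.55243087e-01  1.91801434e+00  5.97410570e-04
  9.68870997e-01 -3.69684320e-01] [-0.07307552  0.22894392 -0.06107753]
[ 0.44445778 -0.11724948  0.29079432]
```

View pics/w1.png

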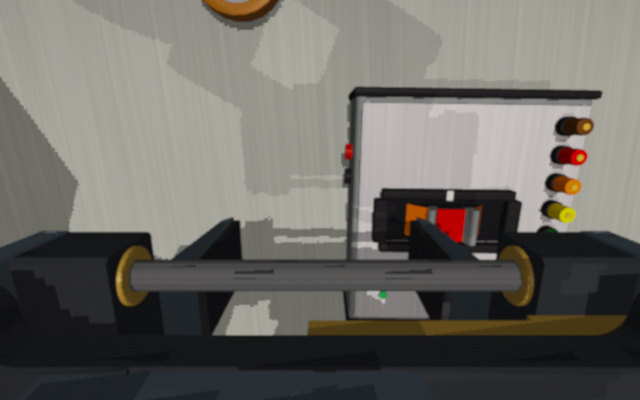

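The wrist view shows the visible cheek line at about (450,196), the red facet at about (450,222), and the right finger's tip edge at about x = 412–432, y = 222. I'll cross-check the index position and the finger face.

```bash
python3 - <<'E'
from h import *
c=get_calibration("wrist"); print("near index line", ray("wrist",450,196,.070,c))
s=ctrl.state(); T=s['position']; M=R.from_rotvec(s['eef_rot']).as_matrix()
for y in (.0455,.059):
  for x in (-.016,.016):
    P=T+M@[x,y,0]; v=c['mtx']@R.from_rotvec(c['attitude']).inv().apply(P-c['origin']); print(y,x,P,v[:2]/v[2])
E
```

```text
near index line [ 0.52833865 -0.17258891  0.07      ]
0.0455 -0.016 [ 0.48655994 -0.20360852  0.12121009] [406.6437855  274.41437402]
0.0455 0.016 [ 0.48820784 -0.17165099  0.12119549] [410.20952086 219.69511664]
0.059 -0.016 [ 0.500042   -0.20430372  0.12123586] [430.75964944 274.39400815]
0.059 0.016 [ 0.5016899  -0.17234618  0.12122126] [435.38328665 219.67625257]
```

send_rows([
  [[0, 0, 0, 0, -0.003, -0.03, -1], [0, 0, 0, 0, -0.003, -0.0425, -1], [0, 0, 0, 0, -0.003, -0.0425, -1], [0, 0, 0, 0, -0.003, -0.0425, -1]],
])

```text
t: 2.53
position: [0.4417, -0.1883, 0.0782]
eef_rot: [2.277, 2.163, 0.001]
ft_force: [-0.7, -0.2, 1.5]
gripper_width: 1.0
finger_force: 0.0
```

send_rows([
  [[0, 0, 0, 0.005, 0, 0, -1], [0, 0, 0, 0.01, -0.0005, 0, -1], [0, 0, 0, 0.013, -0.0005, 0, -1], [0, 0, 0, 0.016, -0.001, 0, -1], [0, 0, 0, 0.019, -0.001, 0, -1], [0, 0, 0, 0.022, -0.001, 0, -1], [0, 0, 0, 0.025, -0.001, 0, -1], [0, 0, 0, 0.025, -0.001, 0, -1]],
])

```text
t: 3.2
position: [0.4601, -0.1902, 0.0801]
eef_rot: [-2.271, -2.158, 0.014]
ft_force: [-21.2, -0.0, 31.6]
gripper_width: 0.999
finger_force: 17.1
```

```bash
python3 - <<'E'
from h import *
s=ctrl.state(); print(s['position'],s['ft_force'])
w=snapshot("wrist")[150:250,330:530]; t=snapshot("top")[130:230,340:450]
cv2.imwrite("pics/c1.png",np.hstack([cv2.resize(w,(440,400))[:,:,::-1],cv2.resize(t,(360,400))[:,:,::-1]]))
E
```

```text
[ 0.46006355 -0.19019029  0.08014614] [-2.12155051e+01 -1.33443443e-02  3.15723926e+01]
```

View pics/c1.png

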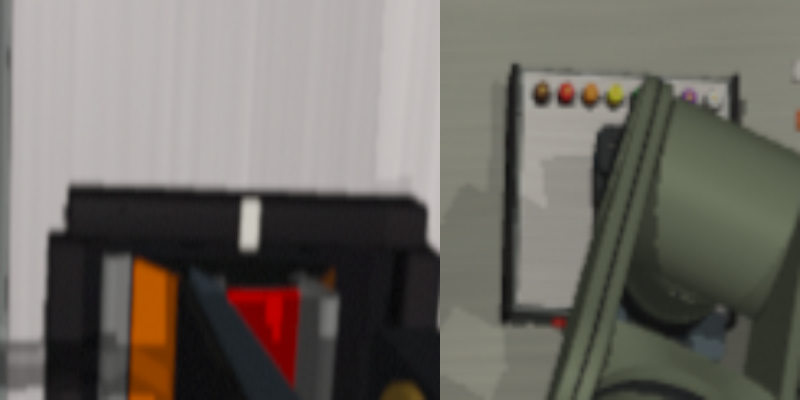

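The push was blocked at 21 N in x and 31 N in z. The picture shows the fingertip sitting on top of the front rib at crop (200,280), with red still on top. I'll lift off, back up and come in lower, between the ribs.

send_rows([
  [[0, 0, 0, 0, 0, 0.01, -1], [0, 0, 0, 0, 0, 0.03, -1], [0, 0, 0, -0.026, 0.001, 0.03, -1], [0, 0, 0, -0.026, 0.001, 0.03, -1], [0, 0, 0, -0.026, 0.001, 0.01, -1], [0, 0, 0, -0.026, 0.001, -0.004, -1], [0, 0, 0, -0.026, 0.001, -0.005, -1], [0, 0, 0, -0.026, 0.001, -0.005, -1], [0, 0, 0, -0.026, 0.001, -0.005, -1]],
])

```text
t: 4.05
position: [0.4411, -0.1893, 0.073]
eef_rot: [2.279, 2.161, 0.001]
ft_force: [-0.5, 0.1, -1.3]
gripper_width: 1.003
finger_force: 0.0
```

send_rows([
  [[0, 0, 0, 0.004, 0, 0, -1], [0, 0, 0, 0.008, -0.0005, 0, -1], [0, 0, 0, 0.011, -0.0005, 0.001, -1], [0, 0, 0, 0.013, -0.0005, 0.002, -1], [0, 0, 0, 0.013, -0.0005, 0.002, -1]],
])

```text
t: 4.47
position: [0.4543, -0.1898, 0.0749]
eef_rot: [2.278, 2.161, 0.001]
ft_force: [-0.2, 0.5, 0.9]
gripper_width: 1.003
finger_force: 0.0
```

send_rows([
  [[0, 0, 0, 0.002, 0, 0.001, -1], [0, 0, 0, 0.004, 0, 0.001, -1], [0, 0, 0, 0.004, 0, 0.001, -1]],
])

```text
t: 4.72
position: [0.4578, -0.1897, 0.0756]
eef_rot: [2.279, 2.161, 0.001]
ft_force: [-0.4, -0.5, 0.2]
gripper_width: 1.002
finger_force: 0.0
```

```bash
python3 - <<'E'
from h import *
s=ctrl.state(); print(s['position'],s['ft_force'])
w=snapshot("wrist")[130:280,330:570]; 
cv2.imwrite("pics/c2.png",cv2.resize(w,(800,500),interpolation=cv2.INTER_CUBIC)[:,:,::-1])
E
```

```text
[ 0.45781362 -0.18970012  0.07557593] [-0.35403381 -0.50667453  0.18752959]
```

View pics/c2.png

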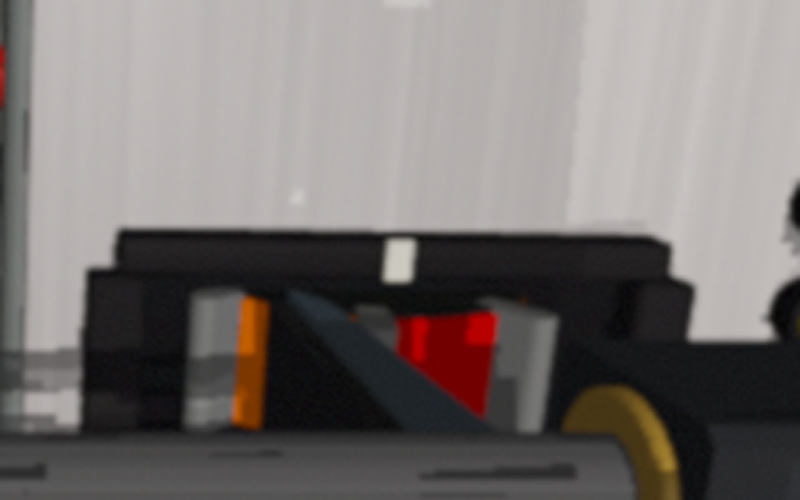

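The rib at (375,320) is now ahead of the finger, and red at (450,360) has moved past the index line at (400,260), so the wheel is turning. I'll push on.

send_rows([
  [[0, 0, 0, 0.002, 0, 0.001, -1], [0, 0, 0, 0.004, 0, 0.0015, -1], [0, 0, 0, 0.006, 0, 0.002, -1], [0, 0, 0, 0.008, -0.0005, 0.002, -1], [0, 0, 0, 0.01, -0.0005, 0.002, -1], [0, 0, 0, 0.01, -0.0005, 0.002, -1]],
])

```text
t: 5.27
position: [0.4676, -0.1901, 0.0777]
eef_rot: [2.279, 2.162, 0.0]
ft_force: [-0.7, 1.1, 1.2]
gripper_width: 1.0
finger_force: 0.6
```

```bash
python3 - <<'E'
from h import *
s=ctrl.state(); print(s['position'],s['ft_force'])
w=snapshot("wrist")[130:280,330:570]; 
cv2.imwrite("pics/c3.png",cv2.resize(w,(800,500),interpolation=cv2.INTER_CUBIC)[:,:,::-1])
E
```

```text
[ 0.46756471 -0.19013677  0.07767851] [-0.66471115  1.07369748  1.23409093]
```

View pics/c3.png

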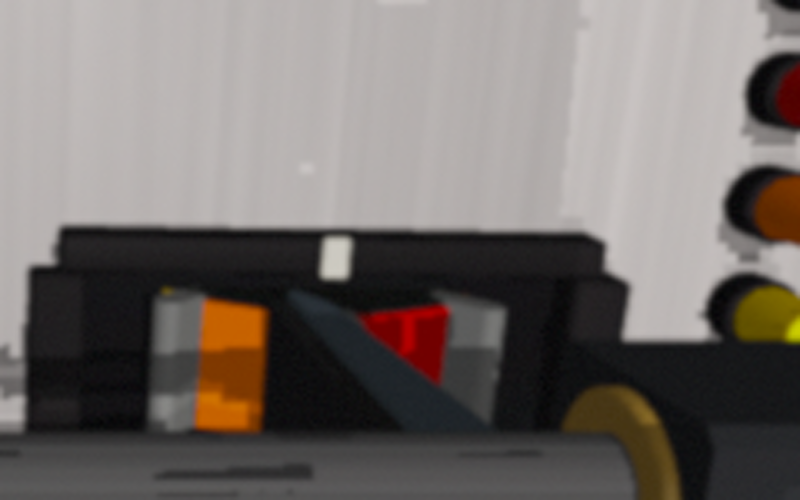

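send_rows([
  [[0, 0, 0, 0.002, 0, 0, -1], [0, 0, 0, 0.004, 0, 0, -1], [0, 0, 0, 0.004, 0, 0, -1], [0, 0, 0, 0.004, 0, 0, -1]],
])

```text
t: 5.65
position: [0.472, -0.1902, 0.0774]
eef_rot: [2.279, 2.161, 0.001]
ft_force: [-0.4, 0.3, -0.3]
gripper_width: 0.994
finger_force: 0.0
```

```bash
python3 - <<'E'
from h import *
s=ctrl.state(); print(s['position'],s['ft_force'])
w=snapshot("wrist")[130:280,330:570]; 
cv2.imwrite("pics/c4.png",cv2.resize(w,(800,500),interpolation=cv2.INTER_CUBIC)[:,:,::-1])
E
```

```text
[ 0.47203808 -0.19020615  0.0774079 ] [-0.40988346  0.28264474 -0.29897578]
```

View pics/c4.png

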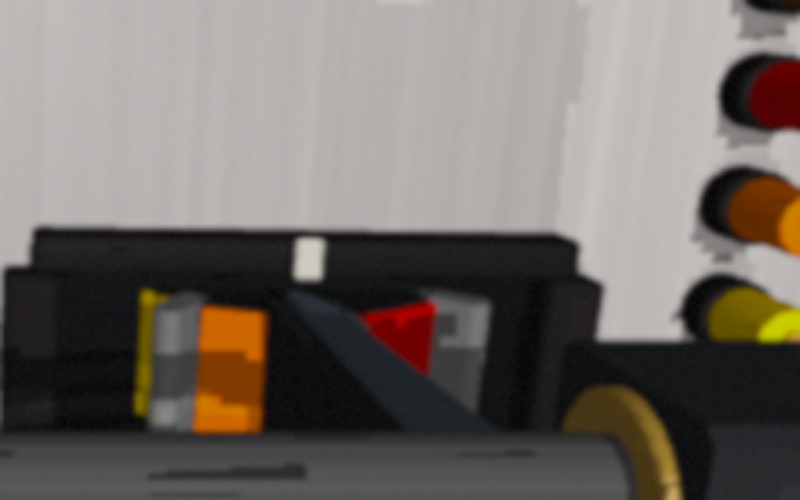

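The wheel is turning steadily: yellow now shows at (145,350) and red is leaving at (400,335). I'll add a numeric facet check so I don't need more pictures.

```bash
cat >> h.py <<'E'
def facets():
    s=ctrl.state(); c=get_calibration("wrist"); im=snapshot("wrist"); print(s['position'].round(4),s['ft_force'].round(1),round(s['finger_force'],1))
    h=cv2.cvtColor(im,cv2.COLOR_RGB2HSV).astype(int)
    vv,uu=np.mgrid[150:300,330:570]; H,S,V=[h[150:300,330:570,i] for i in range(3)]
    d=R.from_rotvec(c['attitude']).apply(np.c_[uu.ravel(),vv.ravel(),np.ones(uu.size)]@np.linalg.inv(c['mtx']).T)
    P=c['origin']+d*((.074-c['origin'][2])/d[:,2])[:,None]-[.5265,-.1915,0]
    e=np.array([.9986,-.0523]); x=(P[:,:2]@e).reshape(uu.shape); y=(P[:,:2]@[.0523,.9986]).reshape(uu.shape)
    for n,lo,hi in (("red",-4,4),("orange",9,18),("yellow",25,33),("green",40,75),("blue",100,125),("violet",126,160)):
        m=(abs((H+90)%180-90 if n=="red" else H-(lo+hi)/2)<=(hi-lo)/2)&(S>150)&(V>60)&(abs(y)<.013)&(abs(x)<.045)
        if m.sum()>15: print(n,m.sum(),(1000*np.percentile(x[m],[3,50,97])).round(1))
E
python3 -c "from h import *; facets()"
```

```text
[ 0.4719 -0.1902  0.0774] [-0.  -0.6 -0.1] 0.0
red 300 [ 9.  15.4 19.3]
orange 756 [-18.8 -13.6  -8.3]
yellow 125 [-29.2 -28.2 -27.1]
```

send_rows([
  [[0, 0, 0, 0.002, 0, 0, -1], [0, 0, 0, 0.004, 0, 0, -1], [0, 0, 0, 0.004, 0, 0, -1], [0, 0, 0, 0.004, 0, 0, -1]],
])

```text
t: 6.08
position: [0.4757, -0.1902, 0.0775]
eef_rot: [2.279, 2.162, 0.001]
ft_force: [0.5, -0.3, 0.2]
gripper_width: 0.997
finger_force: 0.0
```

```bash
python3 -c "from h import *; facets()"
```

```text
[ 0.4757 -0.1902  0.0775] [ 0.5 -0.3  0.2] 0.0
red 219 [11.7 17.2 20.5]
orange 807 [-15.8 -10.2  -4.4]
yellow 302 [-28.6 -26.3 -24.1]
```

send_rows([
  [[0, 0, 0, 0, 0, 0, -1], [0, 0, 0, 0, 0, 0, -1], [0, 0, 0, 0, 0, 0, -1], [0, 0, 0, 0, 0, 0, -1]],
])

```text
t: 6.47
position: [0.4754, -0.1901, 0.0775]
eef_rot: [2.279, 2.162, 0.0]
ft_force: [-0.3, 0.1, -0.2]
gripper_width: 0.997
finger_force: 0.0
```

```bash
python3 -c "from h import *; facets()"
```

```text
[ 0.4754 -0.1901  0.0775] [-0.3  0.1 -0.2] 0.0
red 226 [11.7 17.2 20.5]
orange 783 [-15.8 -10.3  -4.7]
yellow 309 [-28.6 -26.2 -24. ]
```

send_rows([
  [[0, 0, 0, 0.002, 0, 0, -1], [0, 0, 0, 0.004, 0, 0, -1], [0, 0, 0, 0.004, 0, 0, -1], [0, 0, 0, 0.004, 0, 0, -1]],
])

```text
t: 6.85
position: [0.4796, -0.1902, 0.0775]
eef_rot: [2.279, 2.162, 0.0]
ft_force: [0.1, -0.1, -0.3]
gripper_width: 0.996
finger_force: 0.0
```

```bash
python3 -c "from h import *; facets()"
```

```text
[ 0.4796 -0.1902  0.0775] [ 0.1 -0.1 -0.3] 0.0
red 104 [16.  19.5 21.4]
orange 668 [-10.1  -5.3  -0.4]
yellow 813 [-29.2 -23.  -17.4]
```

send_rows([
  [[0, 0, 0, -0.002, 0, 0, -1], [0, 0, 0, -0.002, 0, 0.015, -1], [0, 0, 0, -0.002, 0, 0.03, -1], [0, 0, 0, -0.039, 0.002, 0.03, -1], [0, 0, 0, -0.039, 0.002, 0.03, -1], [0, 0, 0, -0.039, 0.002, 0.03, -1]],
])

```text
t: 7.4
position: [0.4385, -0.1877, 0.1075]
eef_rot: [-2.28, -2.16, 0.001]
ft_force: [0.5, 0.3, 0.2]
gripper_width: 0.996
finger_force: 0.0
```

```bash
python3 -c "from h import *; facets()"
```

```text
[ 0.4385 -0.1877  0.1075] [0.5 0.3 0.2] 0.0
red 45 [15.5 18.9 20.2]
orange 999 [-9.2  0.6  9. ]
yellow 315 [-31.2 -22.7 -16.5]
```

One click done: orange is centred (-9 to +9 mm). I'll repeat the same path for yellow.

send_rows([
  [[0, 0, 0, 0.002, 0, -0.015, -1], [0, 0, 0, 0.002, -0.001, -0.033, -1], [0, 0, 0, 0.002, -0.001, -0.0345, -1], [0, 0, 0, 0.002, -0.001, -0.0345, -1], [0, 0, 0, 0.008, -0.001, -0.034, -1], [0, 0, 0, 0.012, -0.0015, -0.033, -1], [0, 0, 0, 0.016, -0.0015, -0.0325, -1], [0, 0, 0, 0.02, -0.0015, -0.0315, -1], [0, 0, 0, 0.024, -0.002, -0.0305, -1], [0, 0, 0, 0.028, -0.002, -0.03, -1], [0, 0, 0, 0.03, -0.002, -0.03, -1], [0, 0, 0, 0.03, -0.002, -0.03, -1]],
])

```text
t: 8.45
position: [0.4717, -0.1907, 0.0786]
eef_rot: [2.278, 2.16, 0.002]
ft_force: [1.0, -1.4, 0.1]
gripper_width: 1.001
finger_force: 0.0
```

send_rows([
  [[0, 0, 0, 0.002, 0, 0, -1], [0, 0, 0, 0.004, 0, 0, -1], [0, 0, 0, 0.006, 0, 0, -1], [0, 0, 0, 0.008, 0, 0, -1], [0, 0, 0, 0.01, 0, 0, -1], [0, 0, 0, 0.011, 0, 0, -1], [0, 0, 0, 0.011, 0, 0, -1], [0, 0, 0, 0.011, 0, 0, -1], [0, 0, 0, 0.011, 0, 0, -1]],
])

```text
t: 9.2
position: [0.4813, -0.19, 0.0774]
eef_rot: [-2.279, -2.162, -0.0]
ft_force: [-0.1, -0.7, -0.1]
gripper_width: 1.003
finger_force: 0.0
```

```bash
python3 -c "from h import *; facets()"
```

```text
[ 0.4813 -0.19    0.0774] [-0.1 -0.7 -0.1] 0.0
orange 97 [15.4 19.5 21.8]
yellow 749 [-10.   -4.5   1.1]
green 761 [-28.7 -22.9 -17.5]
```

send_rows([
  [[0, 0, 0, -0.003, 0, 0, -1], [0, 0, 0, -0.003, 0, 0.015, -1], [0, 0, 0, -0.003, 0, 0.03, -1], [0, 0, 0, -0.041, 0.002, 0.03, -1], [0, 0, 0, -0.041, 0.002, 0.03, -1], [0, 0, 0, -0.041, 0.002, 0.03, -1]],
])

```text
t: 9.75
position: [0.4384, -0.1877, 0.1075]
eef_rot: [-2.28, -2.16, 0.001]
ft_force: [0.8, -0.3, 0.0]
gripper_width: 0.998
finger_force: 0.0
```

```bash
python3 -c "from h import *; facets()"
```

```text
[ 0.4384 -0.1877  0.1075] [ 0.8 -0.3  0. ] 0.0
orange 57 [15.3 19.7 20.4]
yellow 1001 [-9.2  0.7  9.1]
green 308 [-30.9 -22.7 -16.6]
```

Yellow is centred. One more click.

send_rows([
  [[0, 0, 0, 0.002, 0, -0.015, -1], [0, 0, 0, 0.002, -0.001, -0.033, -1], [0, 0, 0, 0.002, -0.001, -0.0345, -1], [0, 0, 0, 0.002, -0.001, -0.0345, -1], [0, 0, 0, 0.008, -0.001, -0.034, -1], [0, 0, 0, 0.012, -0.0015, -0.033, -1], [0, 0, 0, 0.016, -0.0015, -0.0325, -1], [0, 0, 0, 0.02, -0.0015, -0.0315, -1], [0, 0, 0, 0.024, -0.002, -0.0305, -1], [0, 0, 0, 0.028, -0.002, -0.03, -1], [0, 0, 0, 0.03, -0.002, -0.03, -1], [0, 0, 0, 0.03, -0.002, -0.03, -1]],
])

```text
t: 10.8
position: [0.4718, -0.1907, 0.0786]
eef_rot: [2.278, 2.16, 0.002]
ft_force: [0.7, 0.3, 0.1]
gripper_width: 1.002
finger_force: 0.0
```

send_rows([
  [[0, 0, 0, 0.002, 0, 0, -1], [0, 0, 0, 0.004, 0, 0, -1], [0, 0, 0, 0.006, 0, 0, -1], [0, 0, 0, 0.008, 0, 0, -1], [0, 0, 0, 0.01, 0, 0, -1], [0, 0, 0, 0.011, 0, 0, -1], [0, 0, 0, 0.011, 0, 0, -1], [0, 0, 0, 0.011, 0, 0, -1], [0, 0, 0, 0.011, 0, 0, -1]],
])

```text
t: 11.55
position: [0.4813, -0.1901, 0.0774]
eef_rot: [-2.279, -2.162, -0.0]
ft_force: [0.5, -0.2, 0.2]
gripper_width: 0.999
finger_force: 0.0
```

send_rows([
  [[0, 0, 0, -0.003, 0, 0, -1], [0, 0, 0, -0.003, 0, 0.015, -1], [0, 0, 0, -0.003, 0, 0.03, -1], [0, 0, 0, -0.041, 0.002, 0.03, -1], [0, 0, 0, -0.041, 0.002, 0.03, -1], [0, 0, 0, -0.041, 0.002, 0.03, -1]],
])

```text
t: 12.05
position: [0.4384, -0.1877, 0.1075]
eef_rot: [-2.28, -2.16, 0.001]
ft_force: [0.4, -0.5, -0.1]
gripper_width: 0.997
finger_force: 0.0
```

```bash
python3 -c "from h import *; facets()"
```

```text
[ 0.4384 -0.1877  0.1075] [ 0.4 -0.5 -0.1] 0.0
yellow 29 [15.8 18.  19.9]
green 963 [-9.   0.5  8.7]
blue 329 [-31.1 -22.5 -16.5]
```

Green is clicked in and centred. Next I close the fingers and move over to the key.

send_rows([
  [[0, 0, 0, 0, 0, 0.04, 1], [0, 0, 0, 0, 0.02, 0.06, 1], [0, 0, 0, 0.093, 0.403, 0.06, 1], [0, 0, 0, 0.093, 0.403, 0.06, 1], [0, 0, 0, 0.093, 0.403, 0.06, 1], [0, 0, 0, 0.093, 0.403, 0.06, 1], [0, 0, 0, 0.093, 0.403, 0.06, 1], [0, 0, 0, 0.093, 0.403, 0.06, 1], [0, 0, 0, 0.093, 0.403, 0.06, 1], [0, 0, 0, 0.093, 0.403, 0.06, 1], [0, 0, 0, 0.093, 0.403, 0.06, 1], [0, 0, 0, 0.093, 0.403, 0.06, 1]],
])

```text
t: 13.1
position: [0.535, 0.2202, 0.1672]
eef_rot: [-2.276, -2.165, -0.005]
ft_force: [0.2, -1.0, -0.4]
gripper_width: 0.155
finger_force: 0.0
```

send_rows([
  [[0, 0, 0, 0, 0, 0, 1], [0, 0, 0, 0, 0, 0, 1], [0, 0, 0, 0, 0, 0, 1], [0, 0, 0, 0, 0, 0, 1]],
])

```text
t: 13.43
position: [0.5332, 0.2136, 0.1674]
eef_rot: [2.281, 2.16, -0.001]
ft_force: [-0.1, -0.6, 0.7]
gripper_width: 0.005
finger_force: 0.0
```

```bash
python3 - <<'E'
from h import *
s=ctrl.state(); print(s['position'],s['ft_force'],s['gripper_width'])
c=get_calibration("wrist"); im=snapshot("wrist"); P=np.array([.5313,.2153,.061])
v=c['mtx']@R.from_rotvec(c['attitude']).inv().apply(P-c['origin']); print("expected key px",v[:2]/v[2])
h=cv2.cvtColor(im,cv2.COLOR_RGB2HSV); m=cv2.inRange(h,(60,120,50),(85,255,255))
n,l,st,ce=cv2.connectedComponentsWithStats(m)
for i in range(1,n):
    if st[i,4]>40: print(st[i],ce[i],ray("wrist",*ce[i],.061,c))
cv2.imwrite("pics/k.png",im[:,:,::-1])
E
```

```text
[0.53323614 0.21361834 0.16741467] [-0.10562269 -0.57036555  0.6645654 ] 0.0048440236569862755
expected key px [322.69218219 199.20592385]
[311 186  23  24 442] [322.05656109 197.19004525] [0.5308567  0.21710179 0.061     ]
```

View pics/k.png

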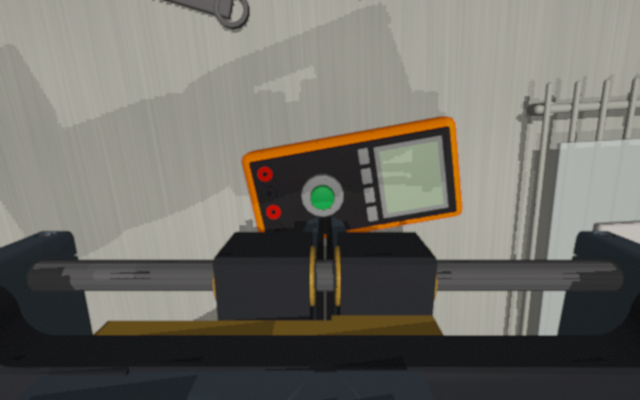

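The key shows at (322,197), which gives about (0.531, 0.2165). I'll descend and press.

send_rows([
  [[0, 0, 0, -0.002, 0.003, -0.04, 1], [0, 0, 0, -0.002, 0.003, -0.08, 1], [0, 0, 0, -0.002, 0.003, -0.098, 1], [0, 0, 0, -0.002, 0.003, -0.102, 1], [0, 0, 0, -0.002, 0.003, -0.106, 1], [0, 0, 0, -0.002, 0.003, -0.109, 1], [0, 0, 0, -0.002, 0.003, -0.111, 1], [0, 0, 0, -0.002, 0.003, -0.1115, 1], [0, 0, 0, -0.002, 0.003, -0.112, 1], [0, 0, 0, -0.002, 0.003, -0.112, 1], [0, 0, 0, -0.002, 0.003, -0.112, 1]],
])

```text
t: 14.4
position: [0.5322, 0.2179, 0.0564]
eef_rot: [2.278, 2.161, 0.003]
ft_force: [0.3, -2.6, 3.0]
gripper_width: 0.002
finger_force: 1.9
```

send_rows([
  [[0, 0, 0, 0, 0, -0.001, 1], [0, 0, 0, 0, 0, -0.002, 1], [0, 0, 0, 0, 0, -0.002, 1], [0, 0, 0, 0, 0, -0.002, 1]],
])

```text
t: 14.73
position: [0.5323, 0.2179, 0.056]
eef_rot: [2.278, 2.161, 0.004]
ft_force: [-3.6, -4.8, 16.0]
gripper_width: 0.0
finger_force: 8.0
```

The force rose to 16 N at z = 56.0 mm, so the key has bottomed out. Releasing.

send_rows([
  [[0, 0, 0, 0, 0, 0.004, 1], [0, 0, 0, 0, 0, 0.012, 1], [0, 0, 0, 0, 0, 0.04, 1], [0, 0, 0, 0, 0, 0.08, 1], [0, 0, 0, 0, 0, 0.11, 1], [0, 0, 0, 0, 0, 0.11, 1], [0, 0, 0, 0, 0, 0.11, 1], [0, 0, 0, 0, 0, 0.11, 1]],
])

```text
t: 15.4
position: [0.5306, 0.218, 0.1628]
eef_rot: [-2.279, -2.161, 0.002]
ft_force: [0.1, -0.1, -1.1]
gripper_width: 0.004
finger_force: 0.0
```

```bash
python3 - <<'E'
from h import *
t=snapshot("top"); w=snapshot("wrist"); s=ctrl.state(); print(s['t'],s['position'],s['ft_force'])
a=cv2.cvtColor(t,cv2.COLOR_RGB2HSV)[183,396]; print("facet on top HSV",a)
t0=cv2.imread("pics/top0.png")[:,:,::-1]
hw=cv2.resize(w,(400,250)); z=cv2.resize(t[110:235,340:460],(400,417),interpolation=cv2.INTER_CUBIC)
hw=np.vstack([hw,cv2.resize(t,(400,250))])[:417]
cv2.imwrite("pics/f.png",np.hstack([z,hw])[:,:,::-1])
E
```

```text
15.5 [0.53023789 0.21769116 0.16174982] [0.41969352 0.25157179 0.28318475]
facet on top HSV [ 65 186 130]
```

View pics/f.png

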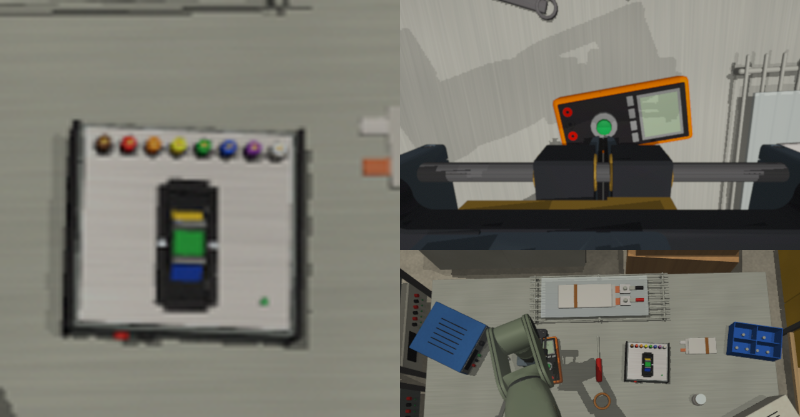

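Green sits on top between the index lines at crop (188,243), the key is up, and the loose items in view lie where they were. Handing in.

```bash
python3 -c "from station import ctrl; print(ctrl.finish_job())"
```

```text
the job is handed in; nothing more can be done
None
```

The wheel was flicked three clicks from red and green is clicked in on top; the green key was then pressed fully down once and released, and the job was handed in at about 15.5 s. The first flick slipped onto a rib (about 38 N on the fingertip) and was redone lower.

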